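Load a swing-out centrifuge rotor in balance

ROBOT

A 6-joint arm with a two-finger parallel gripper is mounted at the origin on a cart in front of the work surface, level with it; the furniture and walls round the work are solid. World frame = base frame: x ahead of the robot, y to its left, z up, the work surface at z = 0. Lengths are in m, angles in degrees, forces in N, time in s.
With the tool pointing down it reaches from about 0.35 to 0.875 m from the base axis. Payload 15.5 kg.
Tool frame: the origin (TCP) lies on the centre line of the jaws, within the pads' length; the fingertips stand 25 mm ahead of it and the grasp point (between the pads) lies 6 mm ahead of it; z points along the fingers, y is the line along which they close (so a half turn about z gives the same grasp; the last joint's range is limited). The gripper opens to 85 mm and grips with 20 to 120 N. Pads are 22 mm wide; open, the fingers measure 114 mm over their backs; the gripper's body (76 mm by 85 mm) begins 54 mm behind the grasp point. The pads swing forward as they close: fully open they stand 13 mm farther back than shut.
Start: joints at [70.101, 28.281, 77.091, -0, 74.628, -5.472], TCP at [0.156, 0.605, 0.256] pointing down, gripper open.
Joint ranges: [-166.48, 166.48], [-47.26, 123.95], [12.59, 153.08], [-70.14, 250.14], [6.76, 159.57], [-176.63, 176.63]. Speed limits (degrees/s): [108.29, 108.29, 147.25, 172.46, 172.46, 172.46].

INTERFACE

Orientations are given as [roll, pitch, yaw] about the fixed x, y, z axes, in that order (R = Rz(yaw) Ry(pitch) Rx(roll)).
In Python, from bench import monitor, imaging, sign_off gives the robot as it stands. The module is installed in compiled form; this text tells all that it offers.
- The arm moves only by the tool drive_tool, never from a script. Its arguments are lists of equal length, an entry for each row: "linear": the shift along the tool's x, y, z in cm, a list of three; "twist": the turn about the tool's z in units of 5 degrees (1.0 is 5 degrees). In form: {"linear": [[tx, ty, tz], ...], "twist": [twist, ...]}. A call has exactly 10 rows; each row shifts and turns the commanded pose from where the row before left it, along the tool's axes as they then stand; what a row does not reach is not made up. A row lasts 1/12 s, in which the tool goes at most 41.7 mm and 7.16 degrees, less where a joint would pass 70% of its speed; a pose out of reach is approached as far as the arm can. A call with a gripper value outside its range is refused whole. "claw" is the finger opening in cm, from 0 to 8.54, set as the call begins (left out, the last holds). The fingers move at their own pace and stop on an object; "squeeze" is the grip in N (left out, the last holds). Time passes only in rows, so rows that do not move let the fingers close, or fill a call up. It gives the time, the measured TCP pose, the force and the opening at its end, in the units of the state.
- monitor.sense(): the state, without advancing time (a new reading comes with each control period).
- imaging.read_camera(name): name is "scene" or "top" or "wrist"; returns a dict with "image" (400x640x3 uint8, red, green, blue), "mtx" (3x3 intrinsics, pixels), "position" and "orientation" of the camera in the world. Camera axes: x right, y down, z forward; pixel columns grow to the right and rows downward; lengths in m; the calibration is good to about 2 mm. A picture is of the moment at which its call begins. There is no depth.
- sign_off(): hands the job in, once; it reports no verdict.
The state is a dict: "time": time; "qpos": joint angles; "joint_vel": joint speeds; "effort": joint torques, N m; "ee_pos": TCP position; "orientation": TCP orientation; "contact_force": force on the tool from outside, world axes, zero at the start; "moment": the same for the moment, N m; "finger_gap": opening from 0.0 (shut) to 1.0 (fully open).
Only numpy, scipy, OpenCV 4.12 (cv2) and the standard library are available. Lean on these libraries where they do the work, as an engineer would, in place of code of your own. Each camera call takes 0.05 s, during which the arm holds its last target. There are 200 camera calls.

TASK

Load the centrifuge for a balanced run: stand the two large sample tubes in the two large aluminium buckets, which face each other across the rotor, and the two small tubes in the two small grey buckets, each tube right down on the floor of its bucket. Keep the tubes upright all the way, and do not disturb the flask and the beaker standing on the bench.

Things in the scene. Friction and masses are not known exactly. Their poses are not given: they have to be found in the camera images.
- large_tube_a_center (a point): Self-standing sample tube, the taller and thicker of the two kinds: 115 mm tall, off-white plastic body 29 mm across, grey knurled screw cap 34 mm across on the top 20 mm. It stands upright on the bench at the start; there are two alike. The point is the tube's centre, 57.5 mm above its foot; z points up along the tube. About 60 g.
- large_tube_b_center (a point): Self-standing sample tube, the taller and thicker of the two kinds: 115 mm tall, off-white plastic body 29 mm across, grey knurled screw cap 34 mm across on the top 20 mm. It stands upright on the bench at the start; there are two alike. The point is the tube's centre, 57.5 mm above its foot; z points up along the tube. About 60 g.
- small_tube_a_center (a point): Self-standing sample tube, the shorter and thinner of the two kinds: 85 mm tall, off-white plastic body 22 mm across, grey knurled screw cap 26 mm across on the top 20 mm. It stands upright on the bench at the start; there are two alike. The point is the tube's centre, 42.5 mm above its foot; z points up along the tube. About 30 g.
- small_tube_b_center (a point): Self-standing sample tube, the shorter and thinner of the two kinds: 85 mm tall, off-white plastic body 22 mm across, grey knurled screw cap 26 mm across on the top 20 mm. It stands upright on the bench at the start; there are two alike. The point is the tube's centre, 42.5 mm above its foot; z points up along the tube. About 30 g.
- large_bucket_a_floor (a point): Large bucket: thin-walled aluminium cup. Point: centre of its inner floor, 60 mm below the rim. Inside 34 mm across at the floor, 48 mm at the rim; wall 2 mm. Rim 134 mm above the bench, 4 mm above the housing. Hangs 70 mm from the axis of the rotor, which stands at any angle and turns at about 1 N; its foot can swing outward on pins 12 mm below the rim and falls back. Next buckets 99 mm away, kinds alternating.
- large_bucket_b_floor (a point): Large bucket: thin-walled aluminium cup. Point: centre of its inner floor, 60 mm below the rim. Inside 34 mm across at the floor, 48 mm at the rim; wall 2 mm. Rim 134 mm above the bench, 4 mm above the housing. Hangs 70 mm from the axis of the rotor, which stands at any angle and turns at about 1 N; its foot can swing outward on pins 12 mm below the rim and falls back. Next buckets 99 mm away, kinds alternating.
- small_bucket_a_floor (a point): Small bucket: thick-walled grey cup. Point: centre of its inner floor, 42 mm below the rim. Inside 25 mm across at the floor, 39 mm at the rim; wall 7.5 mm. Rim 134 mm above the bench, 4 mm above the housing. Hangs 70 mm from the axis of the rotor, which stands at any angle and turns at about 1 N; its foot can swing outward on pins 12 mm below the rim and falls back. Next buckets 99 mm away, kinds alternating.
- small_bucket_b_floor (a point): Small bucket: thick-walled grey cup. Point: centre of its inner floor, 42 mm below the rim. Inside 25 mm across at the floor, 39 mm at the rim; wall 7.5 mm. Rim 134 mm above the bench, 4 mm above the housing. Hangs 70 mm from the axis of the rotor, which stands at any angle and turns at about 1 N; its foot can swing outward on pins 12 mm below the rim and falls back. Next buckets 99 mm away, kinds alternating.
- flask_center (a point): Bystander: conical glass flask, 64 mm across, 106 mm tall, on the bench beyond the tubes. The point is its centre, 53 mm up.
- beaker_center (a point): Bystander: glass beaker, 56 mm across, 68 mm tall, on the bench at the right-hand end of the tubes. The point is its centre, 34 mm up.

How it is judged (in metres and radians):
At the end, for the whole second after the job is handed in: One large tube in each large bucket and one small tube in each small bucket, either of a kind in either; each centre within 10 mm sideways of its bucket's centre, within 6 mm of standing on its floor, leaning less than 0.15 rad, and at rest (under 0.02 m/s) (((horizontal distance between large_tube_a_center and large_bucket_a_floor below 0.01 m and z of large_tube_a_center in the frame of large_bucket_a_floor between 0.0515 and 0.0635 m and angle between each of large_tube_a_center, large_tube_b_center's own z axis and vertical below 0.15 rad and horizontal distance between large_tube_b_center and large_bucket_b_floor below 0.01 m and z of large_tube_b_center in the frame of large_bucket_b_floor between 0.0515 and 0.0635 m) or (horizontal distance between large_tube_a_center and large_bucket_b_floor below 0.01 m and z of large_tube_a_center in the frame of large_bucket_b_floor between 0.0515 and 0.0635 m and angle between each of large_tube_a_center, large_tube_b_center's own z axis and vertical below 0.15 rad and horizontal distance between large_tube_b_center and large_bucket_a_floor below 0.01 m and z of large_tube_b_center in the frame of large_bucket_a_floor between 0.0515 and 0.0635 m)) and ((horizontal distance between small_tube_a_center and small_bucket_a_floor below 0.01 m and z of small_tube_a_center in the frame of small_bucket_a_floor between 0.0365 and 0.0485 m and angle between each of small_tube_a_center, small_tube_b_center's own z axis and vertical below 0.15 rad and horizontal distance between small_tube_b_center and small_bucket_b_floor below 0.01 m and z of small_tube_b_center in the frame of small_bucket_b_floor between 0.0365 and 0.0485 m) or (horizontal distance between small_tube_a_center and small_bucket_b_floor below 0.01 m and z of small_tube_a_center in the frame of small_bucket_b_floor between 0.0365 and 0.0485 m and angle between each of small_tube_a_center, small_tube_b_center's own z axis and vertical below 0.15 rad and horizontal distance between small_tube_b_center and small_bucket_a_floor below 0.01 m and z of small_tube_b_center in the frame of small_bucket_a_floor between 0.0365 and 0.0485 m)) and linear speed of each of large_tube_a, large_tube_b, small_tube_a, small_tube_b below 0.02 m/s); the robot touches nothing.
It fails at once if a tube was tipped by more than 0.6 rad (angle between any of large_tube_a_center, large_tube_b_center, small_tube_a_center, small_tube_b_center's own z axis and vertical above 0.6 rad).
It fails at once if the flask or the beaker was pushed more than 20 mm or tipped by more than 0.4 rad (distance of any of flask_center, beaker_center from where it was at the start of the episode above 0.02 m or angle between any of flask_center, beaker_center's own z axis and vertical above 0.4 rad).
It also fails if it takes over 112 s, if anything falls off the work surface, if the arm or the gripper's body presses on something with over 40 N, if the wrist force passes 120 N, or if a joint passes its speed limit or range.

## Working session

There is one attempt and no reset: what is moved stays moved. The work goes in short steps, Python scripts to look and compute and a tool call to move; the robot and the scene stay as the last step left them, time stands still between calls to the robot, and variables do not carry over. Pictures are saved under pics/ and viewed, on a budget of 14 in all, crops included, one or two more only if the job needs it, and the job is handed in when it is done.

Besides the shell and the picture viewer there is one more tool, called as name(argument=value, ...), one argument or row to a line, values as JSON. drive_tool: Moves the arm, as the interface text tells. Its arguments: {"type":"object","properties":{"linear":{"type":"array"},"twist":{"type":"array"},"claw":{"type":"number"},"squeeze":{"type":"number"}},"required":["linear","twist"]}

```bash
mkdir -p pics
cat > h.py <<'E'
import numpy as np, cv2
from scipy.spatial.transform import Rotation as R
from bench import monitor, imaging, sign_off
def cam(n, save=None):
    c=imaging.read_camera(n)
    if save: cv2.imwrite('pics/'+save, c['image'][:,:,::-1])
    return c
def rot(o):
    o=np.array(o,float)
    return o if o.shape==(3,3) else (R.from_quat(o).as_matrix() if o.size==4 else R.from_euler('xyz',o,degrees=True).as_matrix())
def p2w(c,u,v,z):
    d=rot(c['orientation'])@np.linalg.solve(np.array(c['mtx']),[u,v,1.]); p=np.array(c['position'])
    return p+d*(z-p[2])/d[2]
def w2p(c,P):
    q=np.array(c['mtx'])@(rot(c['orientation']).T@(np.array(P)-np.array(c['position']))); return q[:2]/q[2]
E
python3 - <<'E'
from h import *
print(monitor.sense())
for n in ('scene','top'):
    c=cam(n,n+'0.png'); print(n,c['mtx'],c['position'],c['orientation'])
E
```

```text
{'time': 0.0, 'qpos': array([ 7.01023369e+01,  2.83155025e+01,  7.71276986e+01,  5.61815317e-04,
        7.46281632e+01, -5.47015765e+00]), 'joint_vel': array([ 0.01180118, -0.05045714, -0.03266901, -0.0177248 ,  0.11518362,
        0.01336373]), 'effort': array([ 3.95397990e-03, -8.82163882e+01, -3.83856976e+01,  1.65606093e-04,
        1.04678315e-02, -1.62308940e-06]), 'ee_pos': array([0.15558551, 0.60498201, 0.25569017]), 'orientation': array([-1.79929012e+02, -7.34203767e-03,  1.65572341e+02]), 'contact_force': array([0.37576647, 1.36990829, 0.12216657]), 'moment': array([ 0.03631358, -0.04777279,  0.01611847]), 'finger_gap': 0.9931646560625976}
scene [[457.22880022   0.         322.1761935 ]
 [  0.         457.22880022 196.59654612]
 [  0.           0.           1.        ]] [-0.19291404 -0.49784548  0.81719744] [-130.47362842   -0.28292972  -58.9885544 ]
top [[415.87578752   0.         326.12613092]
 [  0.         415.87578752 198.02158026]
 [  0.           0.           1.        ]] [ 0.37626088 -0.05180964  1.25735163] [-171.33055966   -1.95023408  -88.71122318]
```

View pics/scene0.png

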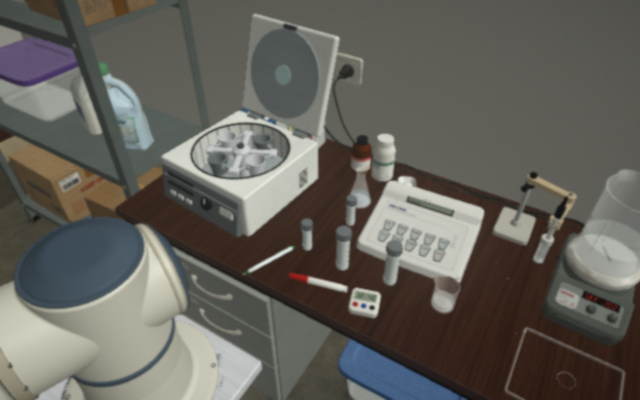

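View pics/top0.png

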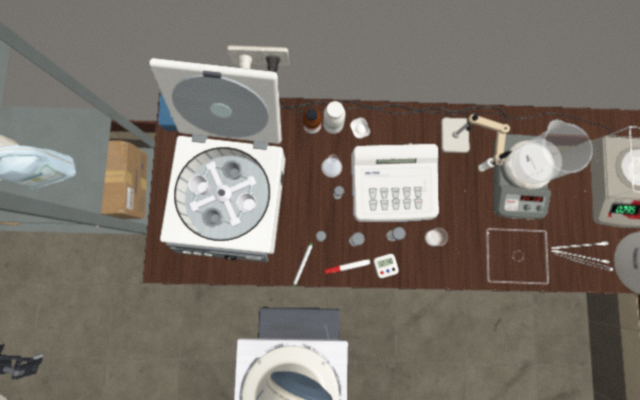

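The scene view shows small tube caps near (351,199) and (306,222), and large ones near (343,233) and (393,245). The rotor hub is near (240,147). In the top view the rotor is at (222,193), and the beaker is at (436,237). I'll take zooms to measure from.

Run:
```python
from h import *
t=cv2.imread('pics/top0.png'); s=cv2.imread('pics/scene0.png')
a=cv2.resize(t[150:260,160:290],None,fx=4,fy=4,interpolation=cv2.INTER_CUBIC)[:, :400]
b=cv2.resize(t[150:250,300:450],None,fx=2.66,fy=2.66,interpolation=cv2.INTER_CUBIC)
# mosaic: rotor x4 from (160,150); tubes x2.66 from (300,150)
c=cv2.resize(s[185:315,290:480],None,fx=2.1,fy=2.1,interpolation=cv2.INTER_CUBIC)
m=np.zeros((590,800,3),np.uint8); a=a[:440]; m[:a.shape[0],:400]=a
m[:b.shape[0],401:800]=b[:,:399]; m[300:300+c.shape[0],401:401+c.shape[1]]=c[:,:399]
cv2.imwrite('pics/m.png',m)
```

```text
(no output)
```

View pics/m.png

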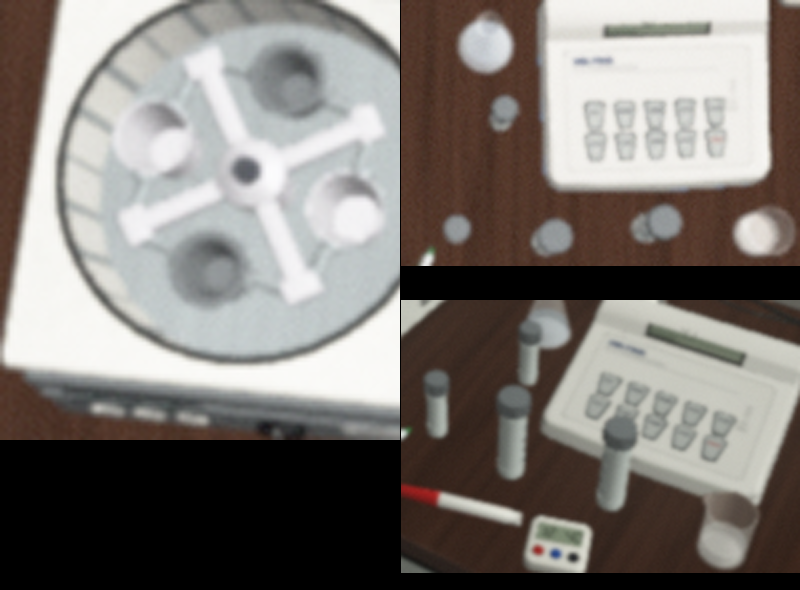

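Zoom: the cap tops, bucket rims and hub are clear. The large, bright buckets are at mosaic (153,138) and (344,207). The small, dark ones are at (289,79) and (209,270).

Run:
```python
from h import *
T=cam('top');S=cam('scene')
f=lambda x,y:(300+(x-401)/2.66,150+y/2.66)
g=lambda x,y:(290+(x-401)/2.1,185+(y-300)/2.1)
for n,a,b,z in [('s1',(505,106),(530,328),.085),('s2',(457,229),(436,378),.085),('L1',(555,236),(514,395),.115),('L2',(664,221),(620,427),.115),('beakertop',(771,231),(732,508),.068)]:
    print(n,p2w(T,*f(*a),z).round(3),p2w(S,*g(*b),z).round(3))
print('flask',p2w(T,*f(486,48),.03).round(3))
r=lambda x,y:(160+x/4,150+y/4)
B={n:p2w(T,*r(*p),.134) for n,p in dict(Lleft=(153,138),Lright=(344,207),Sfar=(289,79),Snear=(209,270)).items()}
for n in B:print(n,B[n].round(4))
c=sum(B.values())/4;print(c)
for n in B:print(n,np.linalg.norm(B[n]-c),np.degrees(np.arctan2(*(B[n]-c)[1::-1])))
```

```text
s1 [ 0.581 -0.124  0.085] [ 0.576 -0.124  0.085]
s2 [ 0.447 -0.076  0.085] [ 0.448 -0.075  0.085]
L1 [ 0.441 -0.177  0.115] [ 0.442 -0.175  0.115]
L2 [ 0.459 -0.29   0.115] [ 0.457 -0.288  0.115]
beakertop [ 0.455 -0.416  0.068] [ 0.458 -0.413  0.068]
flask [ 0.656 -0.105  0.03 ]
Lleft [0.576  0.2624 0.134 ]
Lright [0.5322 0.1309 0.134 ]
Sfar [0.6197 0.1729 0.134 ]
Snear [0.487  0.2189 0.134 ]
[0.55373261 0.19629554 0.134     ]
Lleft 0.06972270511387783 71.36760592263994
Lright 0.06880444747763846 -108.22385012396074
Sfar 0.06998367515296053 -19.4937264773995
Snear 0.07046649267577287 161.2602579201737
```

The two cameras agree to 2–5 mm, and the buckets sit 69–70 mm from the axis, as they should. I'll work at yaw 90, where tool x is world y, tool y is world x, and z points down.

drive_tool(
  linear=[
    [0,0,-0.5],
    [0,0,-0.5],
    [0,0,-0.5],
    [0,0,-0.5],
    [0,0,-0.5],
    [0,0,-0.5],
    [0,0,-0.5],
    [0,0,-0.5],
    [0,0,-0.5],
    [0,0,-0.5],
  ],
  twist=[1.4,1.4,1.4,1.4,1.4,1.4,1.4,1.4,1.4,1.4],
  claw=5.5,
  squeeze=30,
)

```text
time: 1.03
ee_pos: [0.1557, 0.6052, 0.3063]
orientation: [-180.0, 0.0, 95.2]
contact_force: [0.9, -0.3, 0.6]
finger_gap: 0.644
```

```bash
cat > go.py <<'E'
import sys; from h import *
s=monitor.sense(); o=s['orientation']; t=np.array([float(a) for a in sys.argv[1:4]])
yaw=float(sys.argv[4]) if len(sys.argv)>4 else 90
print('t',round(s['time'],2),'pos',s['ee_pos'].round(4),'rpy',o.round(2),'gap',round(s['finger_gap']*8.54,2),'F',s['contact_force'].round(1))
print('after twist to yaw: linear cm',(100*R.from_euler('xyz',[180,0,yaw],degrees=True).as_matrix().T@(t-s['ee_pos'])).round(2),'twist',round(((o[2]-yaw+180)%360-180)/5,2))
E
python3 go.py .447 -.076 .3
```

```text
t 1.03 pos [0.1557 0.6052 0.3063] rpy [-1.7999e+02  2.0000e-02  9.5230e+01] gap 5.5 F [ 0.9 -0.3  0.6]
after twist to yaw: linear cm [-68.12  29.13   0.63] twist 1.05
```

drive_tool(
  linear=[
    [0,0,0],
    [-3.0,1.3,0],
    [-3.0,1.3,0],
    [-3.0,1.3,0],
    [-3.0,1.3,0],
    [-3.0,1.3,0],
    [-3.0,1.3,0],
    [-3.0,1.3,0],
    [-3.0,1.3,0],
    [-3.0,1.3,0],
  ],
  twist=[1.05,0,0,0,0,0,0,0,0,0],
)

```text
time: 1.87
ee_pos: [0.2744, 0.3345, 0.3063]
orientation: [180.0, -0.0, 90.3]
contact_force: [1.0, 0.4, 1.2]
finger_gap: 0.646
```

drive_tool(
  linear=[
    [-3.0,1.3,0],
    [-3.0,1.3,0],
    [-3.0,1.3,0],
    [-3.0,1.3,0],
    [-3.0,1.3,0],
    [-3.0,1.3,0],
    [-3.0,1.3,0],
    [-3.0,1.3,0],
    [-3.0,1.3,0],
    [-3.0,1.3,0],
  ],
  twist=[0,0,0,0,0,0,0,0,0,0],
)

```text
time: 2.7
ee_pos: [0.4062, 0.035, 0.3064]
orientation: [180.0, -0.0, 90.3]
contact_force: [1.3, 1.0, 1.2]
finger_gap: 0.642
```

```bash
python3 go.py .447 -.076 .25
python3 - <<'E'
from h import *
c=cam('wrist','w1.png'); print(c['position'],c['orientation'],c['mtx'])
for P in [(.447,-.076,.085),(.442,-.176,.115),(.458,-.289,.115),(.5785,-.124,.085)]: print(w2p(c,P))
E
```

```text
t 2.7 pos [0.4062 0.035  0.3064] rpy [179.98  -0.    90.32] gap 5.48 F [1.3 1.  1.2]
after twist to yaw: linear cm [-11.1    4.08   5.64] twist 0.06
[0.40577057 0.11295518 0.42403062] [ 1.62485280e+02 -1.00544723e-02  2.69349941e-01] [[291.98879948   0.         322.80298146]
 [  0.         291.98879948 193.88580941]
 [  0.           0.           1.        ]]
[353.73487563 254.04634626]
[349.43498593 333.64834935]
[358.11876438 397.93885221]
[449.65086392 286.09038695]
```

View pics/w1.png

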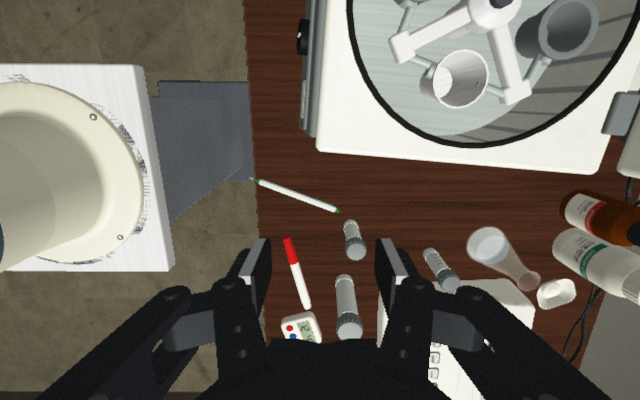

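The wrist view shows the cap tops within 1–3 px of prediction (small (355,252), large (348,330), small (450,283)), so the positions hold to about 2 mm. I'm going down on the near small tube.

drive_tool(
  linear=[
    [-2.75,1.0,1.0],
    [-2.75,1.0,1.0],
    [-2.75,1.0,1.0],
    [-2.75,1.0,1.0],
    [0,0,3.0],
    [0,0,3.0],
    [0,0,3.0],
    [0,0,3.0],
    [0,0,2.0],
    [0,0,0],
  ],
  twist=[0.05,0,0,0,0,0,0,0,0,0],
)

```text
time: 3.58
ee_pos: [0.4444, -0.0727, 0.1233]
orientation: [-179.7, -0.1, 90.1]
contact_force: [-1.3, 0.5, 0.2]
finger_gap: 0.645
```

```bash
python3 go.py .447 -.076 .077
python3 - <<'E'
from h import *
cam('wrist','w2.png')
E
```

```text
t 3.58 pos [ 0.4444 -0.0727  0.1233] rpy [-1.797e+02 -9.000e-02  9.006e+01] gap 5.51 F [-1.3  0.5  0.2]
after twist to yaw: linear cm [-0.33  0.26  4.63] twist 0.01
```

View pics/w2.png

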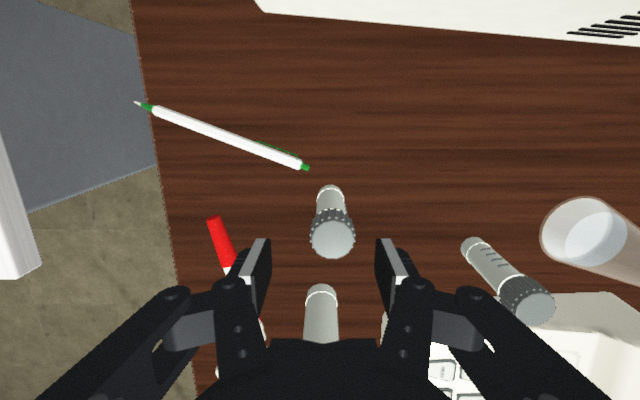

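The cap is at (333,239), almost central between the jaws. I'll shift slightly, lower and close.

drive_tool(
  linear=[
    [-0.1,0.4,0],
    [0,0,0.9],
    [0,0,1.0],
    [0,0,1.0],
    [0,0,1.0],
    [0,0,0.7],
    [0,0,0],
    [0,0,0],
    [0,0,0],
    [0,0,0],
  ],
  twist=[0,0,0,0,0,0,0,0,0,0],
)

```text
time: 4.47
ee_pos: [0.4506, -0.0743, 0.0808]
orientation: [179.9, 0.0, 90.1]
contact_force: [-0.2, -0.3, -0.8]
finger_gap: 0.641
```

drive_tool(
  linear=[
    [0,0,0],
    [0,0,0],
    [0,0,0],
    [0,0,0],
    [0,0,0],
    [0,0,0],
    [0,0,0],
    [0,0,0],
    [0,0,-0.5],
    [0,0,-1.5],
  ],
  twist=[0,0,0,0,0,0,0,0,0,0],
  claw=1.5,
  squeeze=30,
)

```text
time: 5.3
ee_pos: [0.4494, -0.074, 0.0996]
orientation: [-179.9, -0.0, 90.1]
contact_force: [-1.3, 0.0, -0.3]
finger_gap: 0.289
```

```bash
python3 go.py .4875 .2188 .3
```

```text
t 5.3 pos [ 0.4494 -0.074   0.0996] rpy [-1.7986e+02 -4.0000e-02  9.0070e+01] gap 2.47 F [-1.3  0.  -0.3]
after twist to yaw: linear cm [ 29.28   3.81 -20.04] twist 0.01
```

drive_tool(
  linear=[
    [0,0,-2.5],
    [0,0,-3.5],
    [0,0,-3.5],
    [0,0,-3.5],
    [1.0,0.2,-3.0],
    [2.5,0.3,-2.0],
    [3.0,0.4,0],
    [3.0,0.4,0],
    [3.0,0.4,0],
    [3.0,0.4,0],
  ],
  twist=[0,0,0,0,0,0,0,0,0,0],
)

```text
time: 6.13
ee_pos: [0.4707, 0.0823, 0.2808]
orientation: [180.0, -0.0, 90.1]
contact_force: [-0.0, -0.8, 0.0]
finger_gap: 0.292
```

drive_tool(
  linear=[
    [3.0,0.4,0],
    [3.0,0.4,0],
    [3.0,0.4,0],
    [2.5,0.3,0],
    [1.5,0.2,0],
    [0.8,0,0],
    [0,0,0],
    [0,0,0],
    [0,0,0],
    [0,0,0],
  ],
  twist=[0,0,0,0,0,0,0,0,0,0],
)

```text
time: 6.97
ee_pos: [0.4878, 0.2178, 0.2804]
orientation: [-180.0, 0.0, 90.0]
contact_force: [-0.1, 0.7, -0.6]
finger_gap: 0.291
```

```bash
python3 go.py .4875 .2188 .26;  python3 - <<'E'
from h import *
c=cam('wrist','w3.png')
for P in [(.4874,.2188,.134),(.4875,.2188,.26)]: print(w2p(c,P))
E
```

```text
t 6.97 pos [0.4878 0.2178 0.2804] rpy [-1.800e+02  1.000e-02  9.001e+01] gap 2.49 F [-0.1  0.7 -0.6]
after twist to yaw: linear cm [ 0.1  -0.03  2.04] twist 0.0
[322.4797829  187.39262238]
[322.37842336 253.9281011 ]
```

View pics/w3.png

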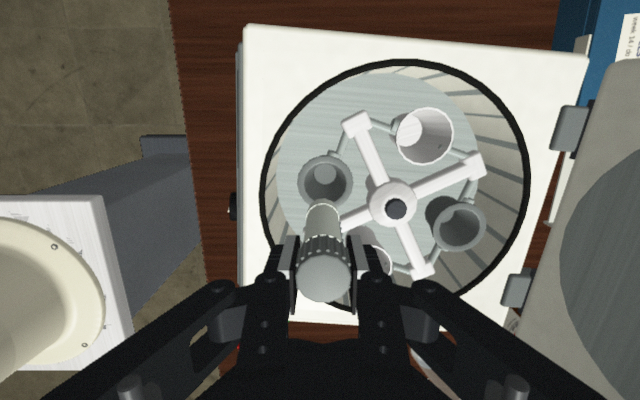

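The held tube is upright, with its cap at (324,277). The bucket rim is at about (325,180) against a predicted (322,187), so I'll check this against the other buckets.

Run:
```python
from h import *
c=cam('wrist')
for n,P,uv in [('Sn',(.4874,.2188,.134),(325,180)),('Ll',(.576,.2624,.134),(425,135)),('Sf',(.6197,.1729,.134),(459,223)),('cap',(.4878,.2178,.2858),(324,277))]: print(n,w2p(c,P).round(1),uv,p2w(c,*uv,P[2]).round(4))
```

```text
Sn [322.4 187.5] (325, 180) [0.4898 0.2261 0.134 ]
Ll [421.2 140.8] (425, 135) [0.5789 0.2675 0.134 ]
Sf [456.2 232. ] (459, 223) [0.6211 0.1825 0.134 ]
cap [322.8 284.8] (324, 277) [0.4883 0.2218 0.2858]
```

The offset of about 7 px is common to the held cap too, so it's mostly a tilt bias in the wrist camera. I'll shift 2 mm and lower.

drive_tool(
  linear=[
    [0.2,0.1,1.0],
    [0,0,2.0],
    [0,0,2.0],
    [0,0,1.5],
    [0,0,1.0],
    [0,0,1.0],
    [0,0,1.0],
    [0,0,0.5],
    [0,0,0.3],
    [0,0,0],
  ],
  twist=[0,0,0,0,0,0,0,0,0,0],
)

```text
time: 7.9
ee_pos: [0.4888, 0.2208, 0.177]
orientation: [-180.0, 0.0, 90.1]
contact_force: [0.4, -0.2, -0.6]
finger_gap: 0.292
```

```bash
python3 go.py .4885 .2205 .1725;  python3 - <<'E'
from h import *
c=cam('scene');
i=c['image'][:,:,::-1][100:200,160:330]; a=cv2.resize(i,None,fx=3,fy=3,interpolation=cv2.INTER_CUBIC)
w=cam('wrist')['image'][:,:,::-1][100:330,180:480]
m=np.zeros((600,600,3),np.uint8); m[:300,:510]=a; m[300:530,:300]=w; cv2.imwrite('pics/m4.png',m)
E
```

```text
t 7.9 pos [0.4888 0.2208 0.177 ] rpy [-1.7999e+02  1.0000e-02  9.0070e+01] gap 2.49 F [ 0.4 -0.2 -0.6]
after twist to yaw: linear cm [-0.03 -0.03  0.45] twist 0.01
```

View pics/m4.png

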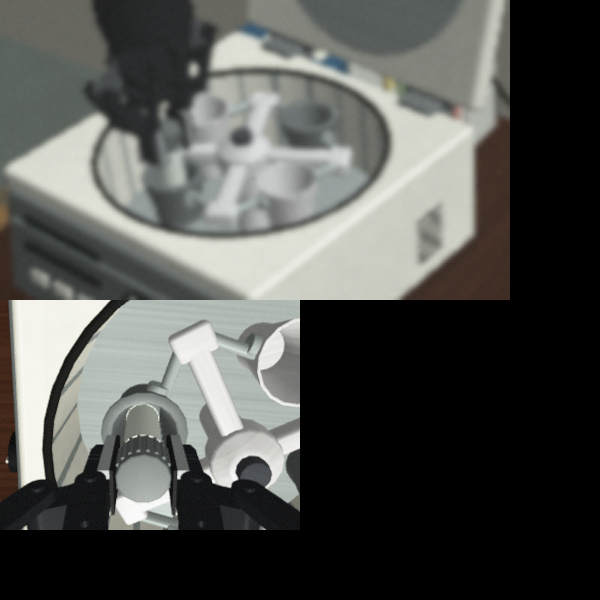

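The tube is inside the bucket, centred to within a few mm and not pressing on it. I'll lower the last 4 mm, release and rise.

drive_tool(
  linear=[
    [0,0,0.25],
    [0,0,0.2],
    [0,0,0],
    [0,0,0],
    [0,0,0],
    [0,0,0],
    [0,0,0],
    [0,0,0],
    [0,0,0],
    [0,0,0],
  ],
  twist=[0,0,0,0,0,0,0,0,0,0],
)

```text
time: 8.83
ee_pos: [0.4888, 0.2209, 0.1728]
orientation: [180.0, -0.0, 90.1]
contact_force: [0.4, -0.9, -0.1]
finger_gap: 0.295
```

drive_tool(
  linear=[
    [0,0,0],
    [0,0,0],
    [0,0,0],
    [0,0,0],
    [0,0,0],
    [0,0,0],
    [0,0,-0.5],
    [0,0,-1.0],
    [0,0,-2.0],
    [0,0,-2.0],
  ],
  twist=[0,0,0,0,0,0,0,0,0,0],
  claw=5.0,
)

```text
time: 9.67
ee_pos: [0.4885, 0.2208, 0.2289]
orientation: [-180.0, 0.0, 90.1]
contact_force: [0.7, 0.2, 0.2]
finger_gap: 0.586
```

drive_tool(
  linear=[
    [0,0,-2.5],
    [0,0,-2.5],
    [0,0,-1.0],
    [0,0,0],
    [0,0,0],
    [0,0,0],
    [0,0,0],
    [0,0,0],
    [0,0,0],
    [0,0,0],
  ],
  twist=[0,0,0,0,0,0,0,0,0,0],
)

```text
time: 10.5
ee_pos: [0.4887, 0.2208, 0.2873]
orientation: [-180.0, 0.0, 90.1]
contact_force: [-0.0, -0.8, -0.3]
finger_gap: 0.587
```

```bash
python3 go.py .578 -.124 .30;  python3 - <<'E'
from h import *
c=cam('wrist','w5.png')
for P in [(.4874,.2188,.134),(.4875,.2188,.177),(.5761,.2626,.134),(.6199,.1738,.134)]: print(w2p(c,P))
E
```

```text
t 10.5 pos [0.4887 0.2208 0.2873] rpy [-1.7995e+02  1.0000e-02  9.0070e+01] gap 5.01 F [-0.  -0.8 -0.3]
after twist to yaw: linear cm [-34.48   8.93  -1.27] twist 0.01
[321.63460884 188.34117977]
[321.5114322  203.06313961]
[417.80839249 142.83825902]
[452.40499874 231.02949153]
```

View pics/w5.png

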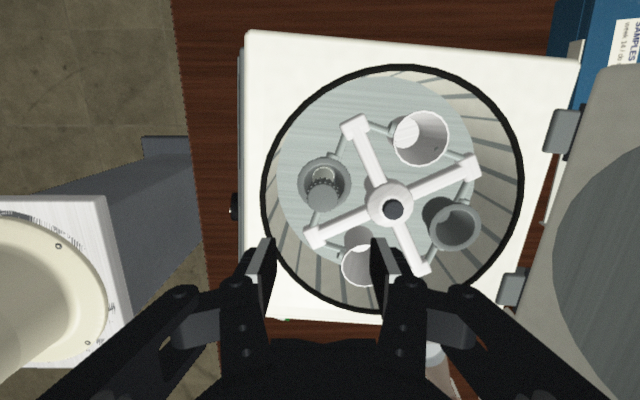

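The first tube is seated: its cap at (322,198) sits on the bucket axis, and the rotor hasn't moved. Next is the far small tube, beside the flask.

drive_tool(
  linear=[
    [-2.0,0.5,0],
    [-3.5,0.9,0],
    [-3.5,0.9,0],
    [-3.5,0.9,0],
    [-3.5,0.9,0],
    [-3.5,0.9,0],
    [-3.5,0.9,0],
    [-3.5,0.9,0],
    [-3.5,0.9,0],
    [-3.5,0.9,0],
  ],
  twist=[0,0,0,0,0,0,0,0,0,0],
  claw=4.5,
)

```text
time: 11.38
ee_pos: [0.5753, -0.116, 0.2877]
orientation: [-180.0, -0.0, 90.1]
contact_force: [0.3, 0.7, 0.3]
finger_gap: 0.528
```

drive_tool(
  linear=[
    [-1.1,0.5,0],
    [0,0,1],
    [0,0,2.5],
    [0,0,3],
    [0,0,3],
    [0,0,2.5],
    [0,0,2],
    [0,0,1],
    [0,0,0],
    [0,0,0],
  ],
  twist=[0,0,0,0,0,0,0,0,0,0],
)

```text
time: 12.22
ee_pos: [0.5802, -0.1243, 0.138]
orientation: [-180.0, -0.0, 90.1]
contact_force: [1.2, 0.2, -0.1]
finger_gap: 0.524
```

```bash
python3 go.py .580 -.125 .0795;  python3 - <<'E'
from h import *
c=cam('wrist','w6.png')
for P in [(.580,-.125,.085)]: print(w2p(c,P))
E
```

```text
t 12.22 pos [ 0.5802 -0.1243  0.138 ] rpy [-1.7998e+02 -2.0000e-02  9.0100e+01] gap 4.48 F [ 1.2  0.2 -0.1]
after twist to yaw: linear cm [-0.07 -0.02  5.85] twist 0.02
[322.55022035 230.87846781]
```

View pics/w6.png

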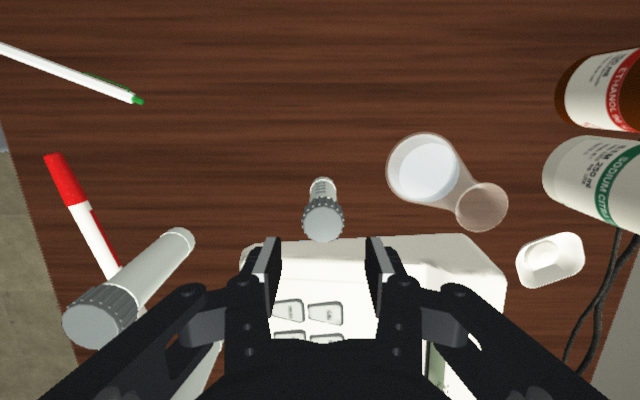

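The cap is at (324,219). Allowing for the bias, the tube is about 3 mm further in +y. The flask is clear of the fingers. I'm going down and closing.

drive_tool(
  linear=[
    [0.2,0,0.5],
    [0,0,1.0],
    [0,0,1.3],
    [0,0,1.3],
    [0,0,1.0],
    [0,0,0.75],
    [0,0,0],
    [0,0,0],
    [0,0,0],
    [0,0,0],
  ],
  twist=[0,0,0,0,0,0,0,0,0,0],
)

```text
time: 13.1
ee_pos: [0.5806, -0.1231, 0.0799]
orientation: [179.9, 0.0, 90.1]
contact_force: [-0.7, 0.3, -0.3]
finger_gap: 0.525
```

drive_tool(
  linear=[
    [0,0,0],
    [0,0,0],
    [0,0,0],
    [0,0,0],
    [0,0,0],
    [0,0,0],
    [0,0,0],
    [0,0,0],
    [0,0,-0.5],
    [0,0,-1.5],
  ],
  twist=[0,0,0,0,0,0,0,0,0,0],
  claw=1.5,
)

```text
time: 13.93
ee_pos: [0.5793, -0.1227, 0.0982]
orientation: [-179.8, -0.1, 90.1]
contact_force: [-0.6, -0.6, 0.1]
finger_gap: 0.292
```

```bash
python3 go.py .621 .1745 .29
```

```text
t 13.93 pos [ 0.5793 -0.1227  0.0982] rpy [-1.7984e+02 -5.0000e-02  9.0070e+01] gap 2.49 F [-0.6 -0.6  0.1]
after twist to yaw: linear cm [ 29.72   4.17 -19.18] twist 0.01
```

drive_tool(
  linear=[
    [0,0,-2.5],
    [0,0,-3.5],
    [0,0,-3.5],
    [0,0,-3.5],
    [1.0,0.2,-3.0],
    [2.5,0.3,-2.0],
    [3.0,0.4,-0.7],
    [3.0,0.4,0],
    [3.0,0.4,0],
    [3.0,0.4,0],
  ],
  twist=[0,0,0,0,0,0,0,0,0,0],
)

```text
time: 14.77
ee_pos: [0.6009, 0.0334, 0.2869]
orientation: [180.0, 0.0, 90.1]
contact_force: [1.0, 0.1, 0.3]
finger_gap: 0.299
```

drive_tool(
  linear=[
    [3.0,0.4,0],
    [3.0,0.4,0],
    [3.0,0.4,0],
    [2.5,0.4,0],
    [1.5,0.3,0],
    [1.2,0.2,0],
    [0,0,0],
    [0,0,0],
    [0,0,0],
    [0,0,0],
  ],
  twist=[0,0,0,0,0,0,0,0,0,0],
)

```text
time: 15.6
ee_pos: [0.6219, 0.1728, 0.2864]
orientation: [-180.0, 0.0, 90.0]
contact_force: [1.0, 0.0, -0.2]
finger_gap: 0.29
```

```bash
python3 go.py .621 .1745 .1715
```

```text
t 15.6 pos [0.6219 0.1728 0.2864] rpy [-1.8e+02  1.0e-02  9.0e+01] gap 2.48 F [ 1.   0.  -0.2]
after twist to yaw: linear cm [ 0.17 -0.09 11.49] twist 0.0
```

drive_tool(
  linear=[
    [0.2,0,1.0],
    [0,0,2.0],
    [0,0,2.0],
    [0,0,1.5],
    [0,0,1.2],
    [0,0,1.0],
    [0,0,1.0],
    [0,0,0.7],
    [0,0,0.5],
    [0,0,0],
  ],
  twist=[0,0,0,0,0,0,0,0,0,0],
)

```text
time: 16.43
ee_pos: [0.6216, 0.1759, 0.1763]
orientation: [-179.9, 0.0, 90.1]
contact_force: [-0.3, -0.9, 0.1]
finger_gap: 0.293
```

```bash
python3 go.py .622 .1747 .1725;  python3 - <<'E'
from h import *
c=cam('wrist','w7.png')
E
```

```text
t 16.43 pos [0.6216 0.1759 0.1763] rpy [-1.7994e+02  1.0000e-02  9.0070e+01] gap 2.5 F [-0.3 -0.9  0.1]
after twist to yaw: linear cm [-0.12  0.04  0.38] twist 0.01
```

View pics/w7.png

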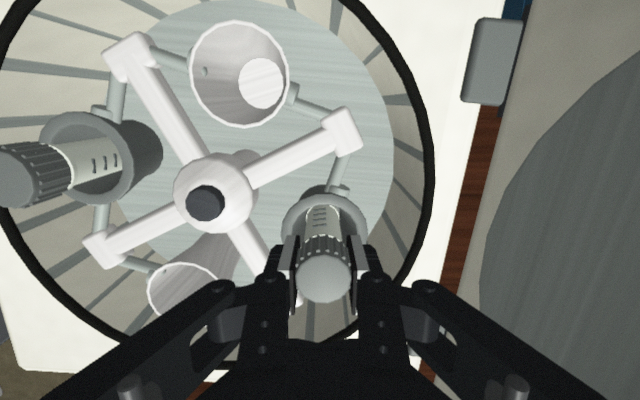

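The second small tube is inside its bucket at (325,230). It's centred, with no force. I'll lower it, release and retreat.

drive_tool(
  linear=[
    [0,0,0.2],
    [0,0,0.2],
    [0,0,0],
    [0,0,0],
    [0,0,0],
    [0,0,0],
    [0,0,0],
    [0,0,0],
    [0,0,0],
    [0,0,0],
  ],
  twist=[0,0,0,0,0,0,0,0,0,0],
)

```text
time: 17.32
ee_pos: [0.6219, 0.176, 0.1733]
orientation: [180.0, 0.0, 90.1]
contact_force: [-0.1, -0.0, -0.6]
finger_gap: 0.293
```

drive_tool(
  linear=[
    [0,0,0],
    [0,0,0],
    [0,0,0],
    [0,0,0],
    [0,0,0],
    [0,0,0],
    [0,0,-0.5],
    [0,0,-1.0],
    [0,0,-2.0],
    [0,0,-2.0],
  ],
  twist=[0,0,0,0,0,0,0,0,0,0],
  claw=5.0,
)

```text
time: 18.15
ee_pos: [0.6216, 0.176, 0.2294]
orientation: [-180.0, 0.0, 90.1]
contact_force: [-0.1, 0.3, 0.1]
finger_gap: 0.585
```

drive_tool(
  linear=[
    [0,0,-3.5],
    [0,0,-3.5],
    [-1.0,-0.5,-2.0],
    [-2.5,-1.2,0],
    [-3.5,-1.7,0],
    [-3.5,-1.7,0],
    [-3.5,-1.7,0],
    [-3.5,-1.7,0],
    [-3.5,-1.7,0],
    [-3.5,-1.7,0],
  ],
  twist=[0,0,0,0,0,0,0,0,0,0],
  claw=5.5,
)

```text
time: 18.98
ee_pos: [0.5021, -0.0705, 0.3194]
orientation: [179.9, 0.0, 90.1]
contact_force: [1.3, -1.1, 0.2]
finger_gap: 0.648
```

```bash
python3 go.py .444 -.176 .165
```

```text
t 18.98 pos [ 0.5021 -0.0705  0.3194] rpy [1.7993e+02 2.0000e-02 9.0090e+01] gap 5.53 F [ 1.3 -1.1  0.2]
after twist to yaw: linear cm [-10.55  -5.81  15.44] twist 0.02
```

drive_tool(
  linear=[
    [-3.0,-1.7,0],
    [-3.0,-1.7,0],
    [-3.0,-1.6,0],
    [-1.5,-0.8,1.0],
    [0,0,3],
    [0,0,3.5],
    [0,0,3.5],
    [0,0,3.0],
    [0,0,1.4],
    [0,0,0],
  ],
  twist=[0,0,0,0,0,0,0,0,0,0],
)

```text
time: 19.82
ee_pos: [0.4442, -0.1737, 0.1624]
orientation: [-179.8, -0.1, 90.1]
contact_force: [-0.8, 0.1, 0.1]
finger_gap: 0.645
```

```bash
python3 go.py .444 -.176 .108;  python3 - <<'E'
from h import *
c=cam('wrist','w8.png'); print(w2p(c,(.444,-.176,.115)))
E
```

```text
t 19.82 pos [ 0.4442 -0.1737  0.1624] rpy [-1.7979e+02 -1.1000e-01  9.0060e+01] gap 5.51 F [-0.8  0.1  0.1]
after twist to yaw: linear cm [-0.23 -0.02  5.44] twist 0.01
[322.80001104 237.22872568]
```

View pics/w8.png

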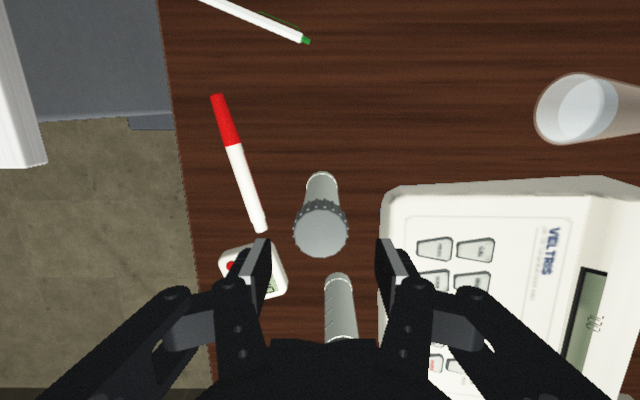

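The cap is at (321,234), centred. I'm lowering and closing.

drive_tool(
  linear=[
    [-0.3,0,0.5],
    [0,0,1.0],
    [0,0,1.3],
    [0,0,1.2],
    [0,0,0.9],
    [0,0,0.5],
    [0,0,0],
    [0,0,0],
    [0,0,0],
    [0,0,0],
  ],
  twist=[0,0,0,0,0,0,0,0,0,0],
)

```text
time: 20.7
ee_pos: [0.4457, -0.1774, 0.1109]
orientation: [179.9, 0.0, 90.1]
contact_force: [-0.1, -0.1, -0.2]
finger_gap: 0.643
```

drive_tool(
  linear=[
    [0,0,0],
    [0,0,0],
    [0,0,0],
    [0,0,0],
    [0,0,0],
    [0,0,0],
    [0,0,0],
    [0,0,0],
    [0,0,-0.5],
    [0,0,-1.5],
  ],
  twist=[0,0,0,0,0,0,0,0,0,0],
  claw=2.0,
  squeeze=35,
)

```text
time: 21.53
ee_pos: [0.4445, -0.1768, 0.1295]
orientation: [-179.9, -0.1, 90.1]
contact_force: [-0.0, 0.5, -1.2]
finger_gap: 0.387
```

```bash
python3 go.py .533 .131 .315
```

```text
t 21.53 pos [ 0.4445 -0.1768  0.1295] rpy [-1.7987e+02 -7.0000e-02  9.0070e+01] gap 3.3 F [-0.   0.5 -1.2]
after twist to yaw: linear cm [ 30.78   8.85 -18.55] twist 0.01
```

drive_tool(
  linear=[
    [0,0,-2.5],
    [0,0,-3.5],
    [0,0,-3.5],
    [0.5,0.1,-3.5],
    [1.5,0.5,-3.0],
    [2.5,0.7,-2.0],
    [3.0,0.9,-0.5],
    [3.0,0.9,0],
    [3.0,0.9,0],
    [3.0,0.9,0],
  ],
  twist=[0,0,0,0,0,0,0,0,0,0],
)

```text
time: 22.37
ee_pos: [0.4941, -0.0106, 0.3159]
orientation: [180.0, 0.0, 90.1]
contact_force: [1.3, -0.9, -0.4]
finger_gap: 0.388
```

drive_tool(
  linear=[
    [3.0,0.9,0],
    [3.0,0.9,0],
    [3.0,0.8,0],
    [2.5,0.7,0],
    [1.8,0.3,0],
    [1.0,0.2,0],
    [0,0,0],
    [0,0,0],
    [0,0,0],
    [0,0,0],
  ],
  twist=[0,0,0,0,0,0,0,0,0,0],
)

```text
time: 23.2
ee_pos: [0.5318, 0.1298, 0.3154]
orientation: [-180.0, 0.0, 90.0]
contact_force: [-0.3, -1.0, -0.6]
finger_gap: 0.386
```

```bash
python3 go.py .533 .131 .1837
```

```text
t 23.2 pos [0.5318 0.1298 0.3154] rpy [-1.800e+02  1.000e-02  9.001e+01] gap 3.3 F [-0.3 -1.  -0.6]
after twist to yaw: linear cm [ 0.12  0.12 13.17] twist 0.0
```

Lowering into the right large bucket, first to about 5 mm above the floor.

drive_tool(
  linear=[
    [0.1,0.1,1.0],
    [0,0,2.0],
    [0,0,2.0],
    [0,0,1.7],
    [0,0,1.5],
    [0,0,1.3],
    [0,0,1.2],
    [0,0,1.0],
    [0,0,0.7],
    [0,0,0.3],
  ],
  twist=[0,0,0,0,0,0,0,0,0,0],
)

```text
time: 24.03
ee_pos: [0.5326, 0.1316, 0.1872]
orientation: [-179.9, 0.0, 90.0]
contact_force: [-0.3, -0.3, -0.2]
finger_gap: 0.39
```

```bash
python3 go.py .533 .131 .1845;  python3 - <<'E'
from h import *
c=cam('wrist','w9.png')
E
```

```text
t 24.03 pos [0.5326 0.1316 0.1872] rpy [-1.7994e+02  1.0000e-02  9.0050e+01] gap 3.33 F [-0.3 -0.3 -0.2]
after twist to yaw: linear cm [-0.06  0.04  0.27] twist 0.01
```

View pics/w9.png

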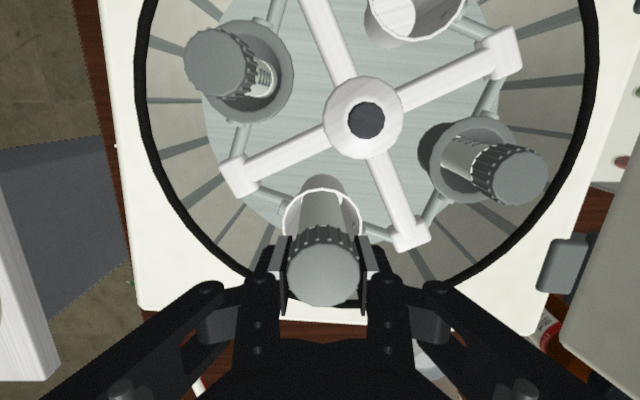

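The tube is in the bucket (rim at about (322,225)), centred, and both small tubes are standing in theirs. I'll set it down and release.

drive_tool(
  linear=[
    [0,0,0.2],
    [0,0,0.1],
    [0,0,0],
    [0,0,0],
    [0,0,0],
    [0,0,0],
    [0,0,0],
    [0,0,0],
    [0,0,0],
    [0,0,0],
  ],
  twist=[0,0,0,0,0,0,0,0,0,0],
)

```text
time: 24.92
ee_pos: [0.5329, 0.1319, 0.1853]
orientation: [180.0, -0.0, 90.1]
contact_force: [-0.2, -0.1, 0.0]
finger_gap: 0.392
```

drive_tool(
  linear=[
    [0,0,0],
    [0,0,0],
    [0,0,0],
    [0,0,0],
    [0,0,0],
    [0,0,0],
    [0,0,-0.5],
    [0,0,-1.0],
    [0,0,-2.0],
    [0,0,-2.0],
  ],
  twist=[0,0,0,0,0,0,0,0,0,0],
  claw=5.5,
)

```text
time: 25.75
ee_pos: [0.5327, 0.1319, 0.2414]
orientation: [-180.0, 0.0, 90.1]
contact_force: [0.1, 0.7, -0.2]
finger_gap: 0.644
```

drive_tool(
  linear=[
    [0,0,-3.0],
    [0,0,-3.0],
    [-1.0,-0.1,-2.0],
    [-2.5,-0.4,0],
    [-3.7,-0.6,0],
    [-3.7,-0.6,0],
    [-3.7,-0.6,0],
    [-3.7,-0.6,0],
    [-3.7,-0.6,0],
    [-3.7,-0.6,0],
  ],
  twist=[0,0,0,0,0,0,0,0,0,0],
)

```text
time: 26.58
ee_pos: [0.4916, -0.1268, 0.3215]
orientation: [179.9, 0.0, 90.1]
contact_force: [0.9, -0.9, -0.3]
finger_gap: 0.644
```

```bash
python3 go.py .460 -.289 .165
```

```text
t 26.58 pos [ 0.4916 -0.1268  0.3215] rpy [1.7994e+02 2.0000e-02 9.0080e+01] gap 5.5 F [ 0.9 -0.9 -0.3]
after twist to yaw: linear cm [-16.22  -3.16  15.65] twist 0.02
```

drive_tool(
  linear=[
    [-3.5,-0.7,0],
    [-3.5,-0.7,0],
    [-3.5,-0.7,0],
    [-3.0,-0.6,0],
    [-2.0,-0.4,1.0],
    [-0.7,-0.1,3.0],
    [0,0,3.5],
    [0,0,3.5],
    [0,0,3.0],
    [0,0,1.6],
  ],
  twist=[0,0,0,0,0,0,0,0,0,0],
)

```text
time: 27.42
ee_pos: [0.4594, -0.2866, 0.1621]
orientation: [-179.9, -0.1, 90.1]
contact_force: [-0.3, -0.3, -0.1]
finger_gap: 0.646
```

```bash
python3 go.py .460 -.289 .109;  python3 - <<'E'
from h import *
c=cam('wrist','w10.png'); print(w2p(c,(.460,-.289,.115)))
E
```

```text
t 27.42 pos [ 0.4594 -0.2866  0.1621] rpy [-1.7987e+02 -1.0000e-01  9.0060e+01] gap 5.51 F [-0.3 -0.3 -0.1]
after twist to yaw: linear cm [-0.24  0.06  5.31] twist 0.01
[323.92934859 237.61063047]
```

View pics/w10.png

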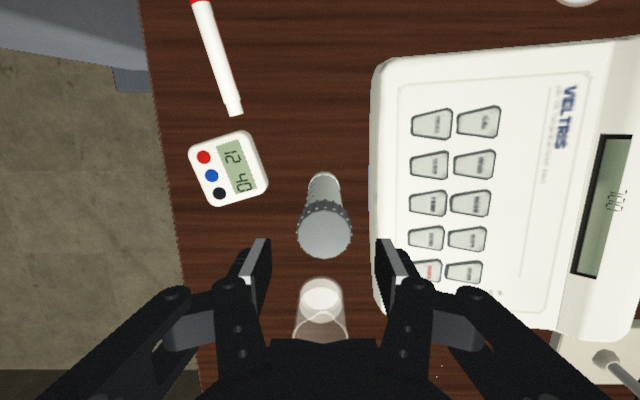

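The cap is at (324,234), centred, and the beaker at (320,305) is clear. I'm lowering and closing.

drive_tool(
  linear=[
    [-0.3,0.1,0.5],
    [0,0,1.0],
    [0,0,1.2],
    [0,0,1.2],
    [0,0,0.9],
    [0,0,0.5],
    [0,0,0],
    [0,0,0],
    [0,0,0],
    [0,0,0],
  ],
  twist=[0,0,0,0,0,0,0,0,0,0],
)

```text
time: 28.3
ee_pos: [0.4618, -0.2904, 0.1119]
orientation: [180.0, 0.0, 90.1]
contact_force: [-0.0, 0.3, 0.7]
finger_gap: 0.643
```

drive_tool(
  linear=[
    [0,0,0],
    [0,0,0],
    [0,0,0],
    [0,0,0],
    [0,0,0],
    [0,0,0],
    [0,0,0],
    [0,0,0],
    [0,0,-0.5],
    [0,0,-1.5],
  ],
  twist=[0,0,0,0,0,0,0,0,0,0],
  claw=2.0,
)

```text
time: 29.13
ee_pos: [0.4607, -0.2896, 0.1303]
orientation: [-179.9, -0.1, 90.1]
contact_force: [-0.5, -0.4, -1.5]
finger_gap: 0.386
```

```bash
python3 go.py .578 .2635 .34
```

```text
t 29.13 pos [ 0.4607 -0.2896  0.1303] rpy [-1.7987e+02 -1.1000e-01  9.0070e+01] gap 3.3 F [-0.5 -0.4 -1.5]
after twist to yaw: linear cm [ 55.31  11.73 -20.97] twist 0.01
```

drive_tool(
  linear=[
    [0,0,-2.5],
    [0,0,-3.5],
    [0,0,-3.5],
    [0.5,0.1,-3.5],
    [1.5,0.3,-3.5],
    [2.0,0.4,-3.0],
    [3.0,0.6,-1.5],
    [3.5,0.7,0],
    [3.5,0.7,0],
    [3.5,0.7,0],
  ],
  twist=[0,0,0,0,0,0,0,0,0,0],
)

```text
time: 29.97
ee_pos: [0.4961, -0.1136, 0.3421]
orientation: [179.9, 0.0, 90.0]
contact_force: [0.2, 0.4, -0.7]
finger_gap: 0.388
```

drive_tool(
  linear=[
    [3.5,0.7,0],
    [3.5,0.7,0],
    [3.5,0.7,0],
    [3.5,0.7,0],
    [3.5,0.7,0],
    [3.5,0.7,0],
    [3.5,0.7,0],
    [3.5,0.7,0],
    [3.5,0.9,0],
    [3.0,0.9,0],
  ],
  twist=[0,0,0,0,0,0,0,0,0,0],
)

```text
time: 30.8
ee_pos: [0.5695, 0.2323, 0.3416]
orientation: [-180.0, -0.0, 90.1]
contact_force: [0.7, -0.5, -1.7]
finger_gap: 0.384
```

```bash
python3 go.py .578 .2635 .1845
```

```text
t 30.8 pos [0.5695 0.2323 0.3416] rpy [-1.800e+02 -1.000e-02  9.011e+01] gap 3.28 F [ 0.7 -0.5 -1.7]
after twist to yaw: linear cm [ 3.12  0.85 15.71] twist 0.02
```

drive_tool(
  linear=[
    [1.6,0.4,0],
    [1.1,0.3,0],
    [0.4,0.1,0],
    [0,0,1.0],
    [0,0,2.0],
    [0,0,2.0],
    [0,0,1.0],
    [0,0,0],
    [0,0,0],
    [0,0,0],
  ],
  twist=[0,0,0,0,0,0,0,0,0,0],
)

```text
time: 31.63
ee_pos: [0.5782, 0.2606, 0.2824]
orientation: [179.9, -0.0, 90.0]
contact_force: [0.4, -0.4, -0.5]
finger_gap: 0.384
```

```bash
python3 go.py .578 .2635 .1845;python3 - <<'E'
from h import *
c=cam('wrist','w11.png'); print(w2p(c,(.578,.2635,.134)))
E
```

```text
t 31.63 pos [0.5782 0.2606 0.2824] rpy [ 1.7992e+02 -2.0000e-02  9.0040e+01] gap 3.28 F [ 0.4 -0.4 -0.5]
after twist to yaw: linear cm [ 0.29 -0.02  9.79] twist 0.01
[322.3972639  184.95803584]
```

View pics/w11.png

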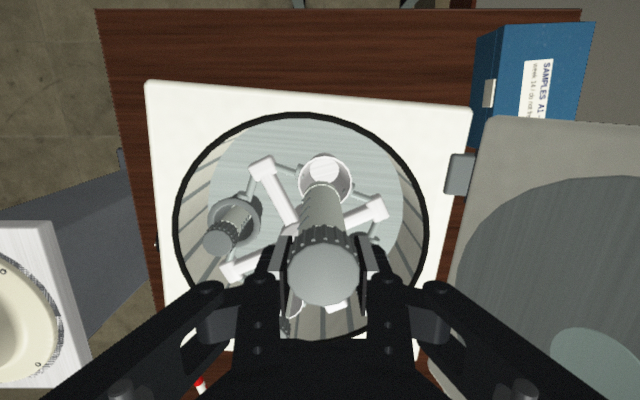

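The rim is at (326,179), as expected after the bias. I'm lowering.

drive_tool(
  linear=[
    [0.3,0.1,0.5],
    [0,0,1.2],
    [0,0,1.5],
    [0,0,1.5],
    [0,0,1.5],
    [0,0,1.2],
    [0,0,1.0],
    [0,0,0.7],
    [0,0,0.3],
    [0,0,0],
  ],
  twist=[0,0,0,0,0,0,0,0,0,0],
)

```text
time: 32.52
ee_pos: [0.5787, 0.264, 0.1869]
orientation: [-180.0, 0.0, 90.1]
contact_force: [-0.4, -0.9, -1.7]
finger_gap: 0.389
```

```bash
python3 go.py .578 .2635 .1855;python3 - <<'E'
from h import *
cam('wrist','w12.png')
E
```

```text
t 32.52 pos [0.5787 0.264  0.1869] rpy [-1.7998e+02  1.0000e-02  9.0070e+01] gap 3.32 F [-0.4 -0.9 -1.7]
after twist to yaw: linear cm [-0.05 -0.07  0.14] twist 0.01
```

View pics/w12.png

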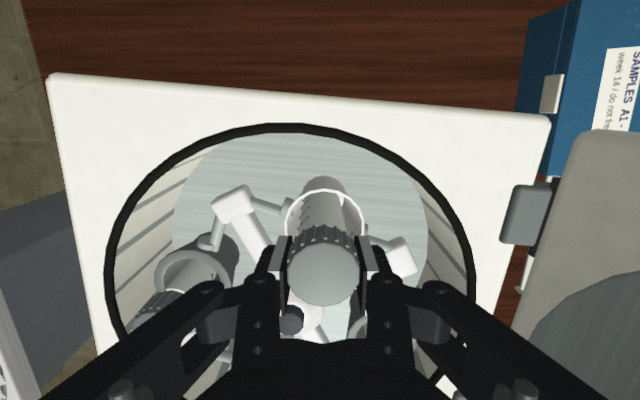

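The tube is in the bucket at (325,225). I'll set it down, release and retreat up towards the base.

drive_tool(
  linear=[
    [0,0,0.15],
    [0,0,0],
    [0,0,0],
    [0,0,0],
    [0,0,0],
    [0,0,0],
    [0,0,0],
    [0,0,0],
    [0,0,0],
    [0,0,0],
  ],
  twist=[0,0,0,0,0,0,0,0,0,0],
)

```text
time: 33.4
ee_pos: [0.5788, 0.264, 0.1858]
orientation: [180.0, 0.0, 90.1]
contact_force: [1.2, -0.5, 1.2]
finger_gap: 0.382
```

drive_tool(
  linear=[
    [0,0,0],
    [0,0,0],
    [0,0,0],
    [0,0,0],
    [0,0,0],
    [0,0,0],
    [0,0,-0.5],
    [0,0,-1.0],
    [0,0,-2.0],
    [0,0,-2.0],
  ],
  twist=[0,0,0,0,0,0,0,0,0,0],
  claw=5.5,
)

```text
time: 34.23
ee_pos: [0.5785, 0.2639, 0.2419]
orientation: [-180.0, 0.0, 90.1]
contact_force: [-0.0, 0.8, -0.6]
finger_gap: 0.646
```

drive_tool(
  linear=[
    [0,0,-3.0],
    [0,0,-3.0],
    [0,0,-2.5],
    [-1.0,-1.5,0],
    [-2.5,-1.5,0],
    [-2.5,-1.5,0],
    [-2.5,-1.5,0],
    [-2.5,-1.0,0],
    [-1.0,-0.5,0],
    [0,0,0],
  ],
  twist=[0,0,0,0,0,0,0,0,0,0],
)

```text
time: 35.07
ee_pos: [0.5031, 0.1422, 0.3269]
orientation: [179.9, 0.0, 90.0]
contact_force: [0.3, 0.9, 0.8]
finger_gap: 0.643
```

```bash
python3 go.py .5 .1 .32;python3 - <<'E'
from h import *
w=cam('wrist')['image'][:,:,::-1]; s=cam('scene')['image'][:,:,::-1]
m=np.zeros((600,640,3),np.uint8); m[:300]=w[:300]; m[300:]=cv2.resize(s[90:320,155:480],(640,300))
cv2.imwrite('pics/m13.png',m); 
E
```

```text
t 35.07 pos [0.5031 0.1422 0.3269] rpy [1.7995e+02 1.0000e-02 8.9970e+01] gap 5.49 F [0.3 0.9 0.8]
after twist to yaw: linear cm [-4.22 -0.31  0.69] twist -0.01
```

View pics/m13.png

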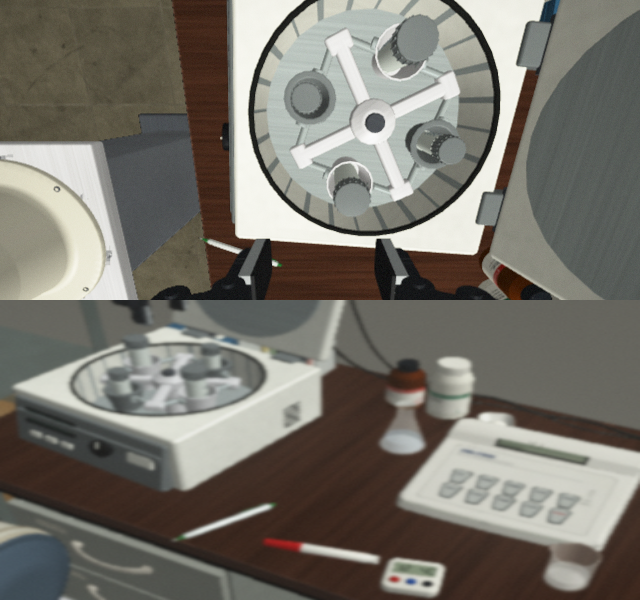

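All four tubes stand in their buckets, with caps at (415,40), (310,97), (452,150) and (352,197). The flask and beaker are in place. I'll check the cap positions for full seating.

Run:
```python
from h import *
c=cam('wrist')
for n,a,h,f,uv in [('Ll',71.2,.115,.074,(415,40)),('Sn',161.2,.085,.092,(310,97)),('Sf',-18.8,.085,.092,(452,150)),('Lr',-108.8,.115,.074,(352,197))]:
    a=np.radians(a); P=np.array([.5557+.07*np.cos(a),.1973+.07*np.sin(a),f+h])
    e=np.array(uv)-w2p(c,P); print(n,w2p(c,P).round(1),'obs-pred',e.round(1),'px if 10mm high',(w2p(c,P+[0,0,.01])-w2p(c,P)).round(1))
```

```text
Ll [416.   46.7] obs-pred [-1.  -6.7] px if 10mm high [ 4.  -2.4]
Sn [305.6 104.4] obs-pred [ 4.4 -7.4] px if 10mm high [-0.7  0.1]
Sf [450.2 155.5] obs-pred [ 1.8 -5.5] px if 10mm high [4.7 2. ]
Lr [353.7 204.6] obs-pred [-1.7 -7.6] px if 10mm high [1.1 3.8]
```

```bash
python3 -c "
from bench import sign_off; print(sign_off())"
```

```text
the job is handed in; nothing more can be done
None
```

All four tubes are loaded and the job is handed in, at about 35 s on the robot's clock. The two large tubes are in the facing aluminium buckets, and the two small ones are in the grey buckets. I let each tube go 1–2 mm above its bucket floor. The force readings stayed below about 2 N throughout, which is noise level.

- **Final pictures:** all four tubes stand upright in their buckets, the flask and beaker look undisturbed, and the gripper is open and clear of everything.
- **Cap positions:** they matched the fully seated prediction once I allowed for a steady wrist-camera offset of about 6–7 px. The near small tube also showed about 4 px sideways, which I put down to it settling in its bucket and which is within the 10 mm limit.
- **Seating not fully proven:** I judged it mainly from the release heights. From the last view a tube sitting 10 mm high would shift its cap by less than 6 px, and for the near small tube by less than 1 px.

I viewed 15 pictures, one more than the budget of 14.

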